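# Clamp the loose well plate on its shaker

### The job

Three identical plate shakers stand side by side on the lab bench. One of them holds a well plate but its orange cam lever is still standing up: flip that lever over its high point, away from the plate, until it snaps fully closed and clamps the plate, which must stay seated flat in its nest. Leave the lever of the empty shaker standing open; the third shaker's plate is already clamped.

Things in the scene. Friction and masses are not known exactly. Their poses are not given: they have to be found in the camera images.
- shaker_a: Shaker with the unclamped plate: white box, blue band, dark platform, 220 (x) x 130 x 58 mm, fixed. Origin on the bench; box spans x -115 to +105 mm; z up. Lever hinge at x +75, y 0, z 85 mm, axis along y, on the end away from the robot; plate centred at x -30. Like shakers stand beside it along world y, centres 190 mm or more apart, levers up to 185 mm high, any order, yaw within 0.25 rad.
- lever_a (a joint): Its cam lever, rad. 0: open, upright, leaning 5 deg to the plate. 1.65: closed, level, pointing to shaker +x. Reaches 97 mm from the hinge; outer 62 mm is an orange paddle 34 mm wide (y), 9 thick. Spring resists with 0.4 N m at 0, less later, up to the high point at 0.8; beyond, it snaps shut by itself in 0.2 s and holds; let go before, it springs back up. Also slides a jaw 6 mm to the plate.
- lever_b (a joint): The empty shaker's cam lever, same kind as lever_a, rad: 0 = standing open, as it must stay; 1.65 = closed.
- plate_a: Loose white 24-well plate in shaker_a's nest, 128 x 85.5 x 18 mm, 50 to 100 g. Origin: centre of its underside, 58 mm above the bench (top at 76 mm). Lies between lips 8 to 10 mm high with 1 to 3 mm of play; the closing jaw pushes it up to 3 mm towards shaker -x.
There are look-alikes about, which are no part of the job. Of the things like the plate_a, leave any that is blue; of the rest the larger one is meant.

How it is judged:
By the outcome, as a careful person would: the job done as asked, in the order asked, and still so for the second after the job is handed in, with the robot touching nothing.
It also fails if it takes over 27 s, if anything falls off the work surface, if the arm or the gripper's body presses on something with over 40 N, if the wrist force passes 120 N, or if a joint passes its speed limit or range.

### The arm

A 6-joint arm with a two-finger parallel gripper is mounted at the origin on the work surface. World frame = base frame: x ahead of the robot, y to its left, z up, the work surface at z = 0. Lengths are in m, angles in degrees, forces in N, time in s.
With the tool pointing down it reaches from about 0.4 to 0.825 m from the base axis. Payload 7 kg.
Tool frame: the origin (TCP) lies at the very end of the fingers, on their centre line; the grasp point (between the pads) lies 19 mm behind it; z points along the fingers, y is the direction in which the jaws open and shut (so a half turn about z gives the same grasp; the last joint's range is limited). The gripper opens to 88 mm and grips with 3 to 60 N. Pads are 19 mm wide; open, the fingers measure 130 mm over their backs; the gripper's body (78 mm by 193 mm) begins 47 mm behind the grasp point.
Start: joints at [-58.894, 20.546, 0.682, 0, -70.136, -16.507], TCP at [0.17, -0.653, 0.227] pointing down, gripper open.
Joint ranges: [-176.03, 176.03], [-82.01, 121.73], [-58.28, 71.71], [-173.87, 95.51], [-174.79, -0.11], [-173.66, 173.66]. Speed limits (degrees/s): [136.94, 136.94, 172.46, 180, 180, 180].

### API

Orientations are given as [roll, pitch, yaw] about the fixed x, y, z axes, in that order (R = Rz(yaw) Ry(pitch) Rx(roll)).
In Python, from plant import ctrl gives the robot as it stands.
- The arm moves only by the tool move_arm, never from a script. Its argument "increments" is a list of rows, each a list of 2 entries, a list of its own where there are three numbers: the shift along the world's x, y, z in mm, then the turn about the world's z in rad. A call has exactly 8 rows; each row shifts and turns the pose as measured when the row begins; what a row does not reach is not made up. A row lasts 1/10 s, in which the tool goes at most 50 mm and 8.59 degrees, less where a joint would pass 70% of its speed; a pose out of reach is approached as far as the arm can. A call with a gripper value outside its range is refused whole. "jaw" is the gripper command: -1 is shut, 1 is fully open, values between are in proportion, set as the call begins (left out, the last holds). The fingers move at their own pace and stop on an object; the grip force is fixed at half the most. Time passes only in rows, so rows that do not move let the fingers close, or fill a call up. It gives the time, the measured TCP pose, the force and the opening at its end, in the units of the state.
- ctrl.get_obs(): the state, without advancing time (a new reading comes with each control period).
- ctrl.snapshot(name): name is "scene" or "side" or "wrist"; returns a dict with "color" (420x560x3 uint8, red, green, blue), "fx", "fy", "cx", "cy" (pixels), "R" (3x3) and "t" (3): a world point X has camera coordinates R X + t. Camera axes: x right, y down, z forward; pixel columns grow to the right and rows downward; lengths in m; the calibration is good to about 2 mm. A picture is of the moment at which its call begins. There is no depth.
- ctrl.close_job(): hands the job in, once; it reports no verdict.
The state is a dict: "clock": time; "joint_pos": joint angles; "qvel": joint speeds; "tau": joint torques, N m; "tool_pos": TCP position; "orientation": TCP orientation; "force": force on the tool from outside, world axes, zero at the start; "moment": the same for the moment, N m; "opening": finger opening in m.
Only numpy, scipy, OpenCV 4.12 (cv2) and the standard library are available. Lean on these libraries where they do the work, as an engineer would, in place of code of your own. Each camera call takes 0.05 s, during which the arm holds its last target.

## Working session

There is one attempt and no reset: what is moved stays moved. The work goes in short steps, Python scripts to look and compute and a tool call to move; the robot and the scene stay as the last step left them, time stands still between calls to the robot, and variables do not carry over. Pictures are saved under pics/ and viewed, and the job is handed in when it is done.

Besides the shell and the picture viewer there is one more tool, called after "Call:" as name(argument=value, ...) on one line, values as JSON. move_arm: Moves the arm, as the interface text tells. Its arguments: {"type":"object","properties":{"increments":{"type":"array","items":{"type":"array"}},"jaw":{"type":"number"}},"required":["increments"]}

```bash
mkdir -p pics
cat > h.py <<'E'
import numpy as np, cv2, pickle
def save(name,fn,ctrl):
    s=ctrl.snapshot(name); cv2.imwrite(fn+'.png',s['color'][:,:,::-1]); pickle.dump(s,open(fn+'.pkl','wb')); return s
def ray(s,u,v):
    d=np.array([(u-s['cx'])/s['fx'],(v-s['cy'])/s['fy'],1.]); R=np.array(s['R']);t=np.array(s['t'])
    return -R.T@t, R.T@d
def onz(s,u,v,z):
    c,d=ray(s,u,v); return c+d*(z-c[2])/d[2]
def proj(s,X):
    p=np.array(s['R'])@np.array(X)+np.array(s['t']); return p[0]/p[2]*s['fx']+s['cx'],p[1]/p[2]*s['fy']+s['cy']
def tri(l):
    A=np.zeros((3,3));b=np.zeros(3)
    for s,u,v in l:
        c,d=ray(s,u,v);d=d/np.linalg.norm(d);P=np.eye(3)-np.outer(d,d);A+=P;b+=P@c
    return np.linalg.solve(A,b)
E
python3 - <<'E'
from h import *
from plant import ctrl
for n in ['scene','side','wrist']:
    s=save(n,'pics/%s0'%n,ctrl); print(n,-np.array(s['R']).T@s['t'],np.array(s['R'])[2])
print(ctrl.get_obs())
E
```

```text
scene [0.77398452 0.67014003 0.76611782] [-0.41220899 -0.59567421 -0.68938812]
side [-0.01698677  0.64785622  0.9456414 ] [ 0.37050374 -0.49786614 -0.78412772]
wrist [ 0.09741105 -0.67274812  0.3835449 ] [ 0.2697405   0.07202017 -0.96023599]
{'clock': 0.15, 'joint_pos': array([-5.88965527e+01,  2.05837089e+01,  6.45094005e-01, -1.24438706e-02,
       -7.01349885e+01, -1.65071134e+01]), 'qvel': array([ 0.06283741, -0.08931733,  0.20334248,  0.109313  , -0.01457433,
       -0.03190346]), 'tau': array([-2.28834535e-03, -5.83275783e+01,  2.93290740e+01,  7.00114444e+00,
        8.76787846e-03, -1.38558944e-04]), 'tool_pos': array([ 0.169977  , -0.65287088,  0.22582003]), 'orientation': array([ 1.79926106e+02, -9.69754236e-03, -1.65407896e+02]), 'force': array([-0.0073644 ,  0.60271015, -0.58805043]), 'moment': array([ 0.02659303,  0.04122654, -0.00270471]), 'opening': 0.08790182670924758}
```

View pics/scene0.png

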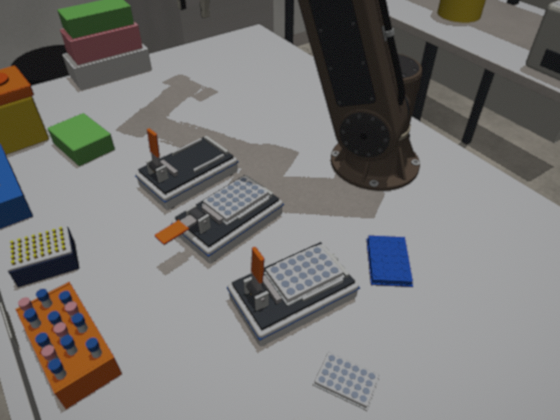

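View pics/side0.png

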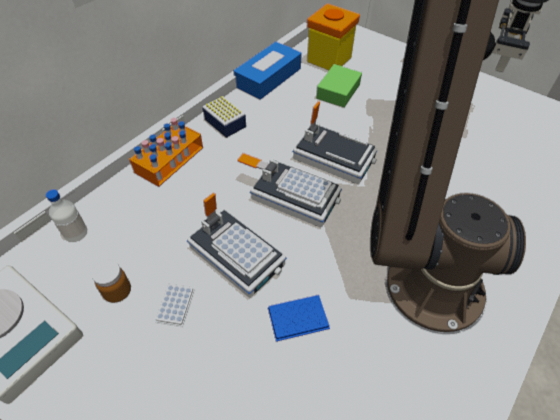

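View pics/wrist0.png

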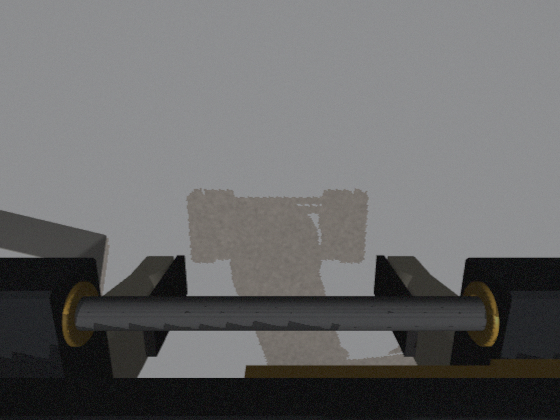

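Scene view: the candidates are the shaker with a plate and its lever up (lever 258,265; plate 305,270), the shaker with its lever closed (172,232), the empty shaker with its lever up (153,145), and loose plates at (347,378), which is small and white, and (390,260), which is blue. The first one is the target. In the side view its lever is at (210,205). Next I'll measure it.

Run:
```python
from h import *
S={n:pickle.load(open('pics/%s0.pkl'%n,'rb')) for n in ['scene','side']}
ims=[]
for n,(x0,y0,x1,y1) in {'scene':(215,230,375,350),'side':(175,180,300,300)}.items():
    im=S[n]['color']; hsv=cv2.cvtColor(im,cv2.COLOR_RGB2HSV)
    m=cv2.inRange(hsv,(5,150,110),(16,255,255))
    k,l,st,c=cv2.connectedComponentsWithStats(m)
    for i in range(1,k):
        if 30<st[i,4]<500:
            r=cv2.boxPoints(cv2.minAreaRect(np.argwhere(l==i)[:,::-1].astype(np.float32)))
            print(n,st[i],c[i].round(1),r.round(1).tolist())
    ims.append(cv2.resize(im[y0:y1,x0:x1,::-1],None,fx=4 if n=='scene' else 4,fy=4,interpolation=cv2.INTER_CUBIC))
cv2.imwrite('pics/c1.png',ims[0]);cv2.imwrite('pics/c2.png',ims[1])
```

```text
scene [156 220  32  24 352] [171.2 231.8] [[155.10000610351562, 234.60000610351562], [180.6999969482422, 217.5], [187.89999389648438, 228.39999389648438], [162.3000030517578, 245.5]]
scene [253 248  11  13  60] [257.6 254.1] [[251.60000610351562, 249.0], [254.8000030517578, 246.6999969482422], [263.5, 258.8999938964844], [260.29998779296875, 261.20001220703125]]
side [323   9  21  12 198] [333.6  14.3] [[323.0, 9.0], [343.0, 9.0], [343.0, 20.0], [323.0, 20.0]]
side [308  14  52  24 315] [333.   26.5] [[307.6000061035156, 17.100000381469727], [358.8999938964844, 13.899999618530273], [360.29998779296875, 35.79999923706055], [308.8999938964844, 38.900001525878906]]
side [311 102   9  21  39] [314.6 110.5] [[308.5, 121.0999984741211], [315.8999938964844, 100.9000015258789], [319.29998779296875, 102.0999984741211], [311.8999938964844, 122.30000305175781]]
side [204 194  11  22  41] [207.8 201.9] [[199.5, 212.1999969482422], [207.10000610351562, 191.5], [214.60000610351562, 194.1999969482422], [207.0, 215.0]]
side [ 96 275  27  16  86] [110.6 285.7] [[96.0, 285.0], [122.0, 275.0], [125.4000015258789, 283.79998779296875], [99.4000015258789, 293.79998779296875]]
```

View pics/c1.png

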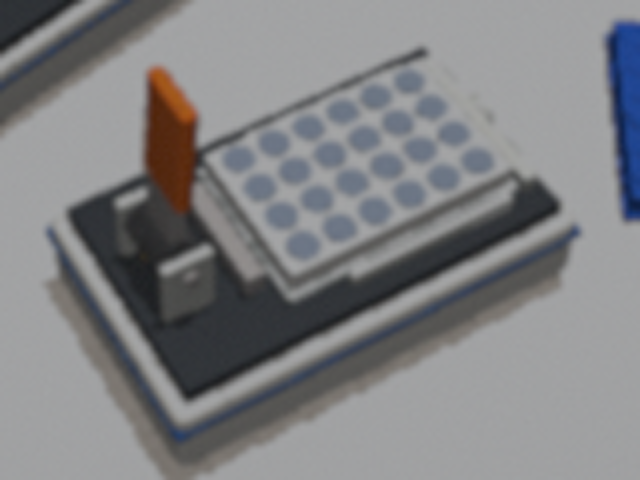

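View pics/c2.png

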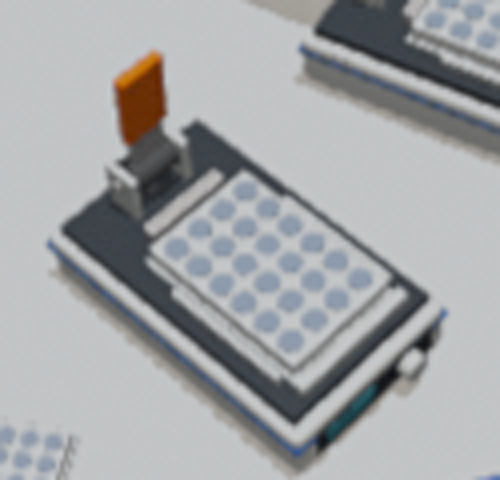

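The crops confirm it: 24-well white plate seated, orange lever up, hinge on the end away from the robot. Next, metric positions by ray casting and two-view checks.

Run:
```python
from h import *
A=pickle.load(open('pics/scene0.pkl','rb'));B=pickle.load(open('pics/side0.pkl','rb'))
a=lambda x,y:(A,215+x/4-.375,230+y/4-.375); b=lambda x,y:(B,175+x/4-.375,180+y/4-.375)
W=[(238,160),(408,82),(478,160),(303,245)]  # scene: +x-y, -x-y, -x+y, +x+y
V=[(245,190),(362,278),(291,342),(176,248)]
P=[];Q=[]
for w,v in zip(W,V):
    p=onz(*a(*w),.076);q=onz(*b(*v),.076);P.append(p);Q.append(q);print(p.round(4),q.round(4),tri([a(*w),b(*v)]).round(4))
for P in (P,Q):
    P=np.array(P);c=P.mean(0);d=P[0]+P[3]-P[1]-P[2];y=np.arctan2(d[1],d[0]);ex=np.array([np.cos(y),np.sin(y),0]);
    d2=P[3]+P[2]-P[0]-P[1]; y2=np.arctan2(-d2[0],d2[1])
    print('c',c.round(4),'yaw',y,y2,'len',np.linalg.norm(d)/2,np.linalg.norm(d2)/2,'hinge',(c+ex*.105).round(4))
print('lever')
for n,w,v in [('top-y',(155,70),(160,55)),('top+y',(190,102),(117,82)),('bot-y',(150,178),(163,118)),('bot+y',(183,210),(128,145))]: print(n,tri([a(*w),b(*v)]).round(4))
# other shakers: B lever / clamped lever
for n,w,v in [('b top',(151,131),(316,103)),('c tip',(157,238),(239,159))]: print(n,tri([(A,*w),(B,*v)]).round(4))
```

```text
[0.4602 0.2042 0.076 ] [0.4598 0.2004 0.076 ] [0.4596 0.2017 0.0751]
[0.3638 0.2111 0.076 ] [0.3617 0.2066 0.076 ] [0.3621 0.2074 0.0736]
[0.3669 0.2686 0.076 ] [0.3661 0.2666 0.076 ] [0.3662 0.2671 0.0751]
[0.4637 0.2616 0.076 ] [0.4637 0.2588 0.076 ] [0.4634 0.26   0.0756]
c [0.4136 0.2364 0.076 ] yaw -0.07180458994231181 -0.057299839603389066 len 0.09684785954326948 0.0575297063104177 hinge [0.5184 0.2288 0.076 ]
c [0.4128 0.2331 0.076 ] yaw -0.07118574754193781 -0.07019772971882969 len 0.09811202794156204 0.0593420524348336 hinge [0.5176 0.2257 0.076 ]
lever
top-y [0.5074 0.2107 0.1769]
top+y [0.5087 0.2424 0.1845]
bot-y [0.5144 0.2118 0.1124]
bot+y [0.5142 0.2406 0.1175]
b top [ 0.5108 -0.206   0.1811]
c tip [0.6098 0.0143 0.0817]
```

Two views agree: hinge at about (0.518, 0.227, 0.085), yaw about -0.068 rad, and lever top at z of about 0.18 (0.182 expected). Levers b and c also come out at plausible heights. Plan: shut the fingers, travel high around an arc, come down on the plate side of lever_a and push towards +x.

Call:
move_arm(increments=[[[35,20,9],-0.04],[[35,20,9],-0.04],[[35,20,9],-0.04],[[35,20,9],-0.04],[[35,20,9],-0.04],[[35,20,9],-0.04],[[35,20,9],-0.04],[[35,20,9],-0.04]], jaw=-1)

```text
clock: 0.95
tool_pos: [0.4532, -0.4863, 0.2955]
orientation: [179.5, -0.3, 175.1]
force: [0.9, -0.4, 0.8]
opening: 0.029
```

Call:
move_arm(increments=[[[5,45,0],0],[[5,45,0],0],[[5,45,0],0],[[5,45,0],0],[[0,45,0],0],[[0,45,0],0],[[0,45,0],0],[[0,45,0],0]])

```text
clock: 1.75
tool_pos: [0.4762, -0.1141, 0.2911]
orientation: [179.4, -0.5, 174.9]
force: [1.0, 1.4, -0.1]
opening: 0.0004
```

Call:
move_arm(increments=[[[-4,45,0],0],[[-4,45,0],0],[[-4,45,0],0],[[-4,45,0],0],[[-4,45,0],0],[[-4,45,0],0],[[-4,40,0],0],[[0,0,0],0]])

```text
clock: 2.55
tool_pos: [0.4428, 0.2125, 0.2912]
orientation: [179.3, -0.5, 175.2]
force: [-0.7, -0.3, 0.4]
opening: 0.0006
```

Call:
move_arm(increments=[[[5,6,-20],0.015],[[5,6,-20],0],[[5,6,-20],0],[[0,2,-20],0],[[0,0,-12],0],[[0,0,0],0],[[0,0,0],0],[[0,0,0],0]])

```text
clock: 3.35
tool_pos: [0.4578, 0.2326, 0.1973]
orientation: [179.3, -0.4, 176.3]
force: [0.4, 0.5, 0.1]
opening: 0.0001
```

Run:
```python
from h import *
from plant import ctrl
for n in ['scene','side']:
    s=save(n,'pics/%s1'%n,ctrl); o=ctrl.get_obs(); u,v=map(int,proj(s,o['tool_pos'])); print(n,u,v,o['tool_pos'],o['orientation'])
    x0=max(u-70,0);y0=max(v-60,0);im=s['color'][y0:y0+140,x0:x0+150,::-1]
    im=cv2.resize(im,None,fx=4,fy=4,interpolation=cv2.INTER_CUBIC);cv2.circle(im,((u-x0)*4,(v-y0)*4),3,(0,255,0),-1);cv2.imwrite('pics/d_%s.png'%n,im)
```

```text
scene 284 233 [0.45791578 0.23275845 0.19750663] [179.23008872  -0.38038582 176.29407282]
side 222 204 [0.45792244 0.23284546 0.19750744] [179.22016193  -0.37521271 176.2939544 ]
```

View pics/d_scene.png

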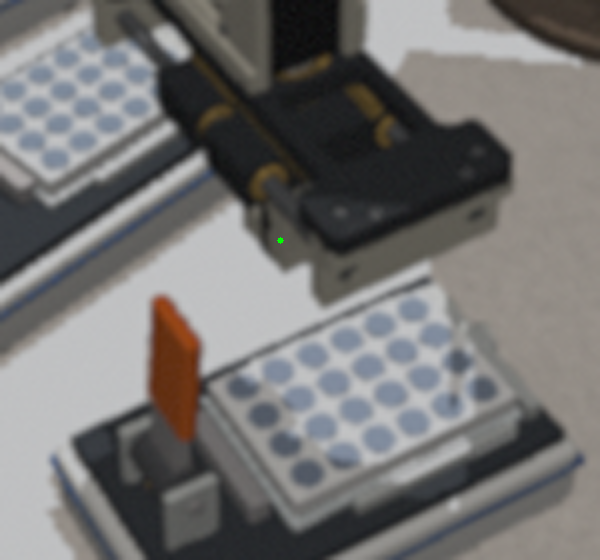

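View pics/d_side.png

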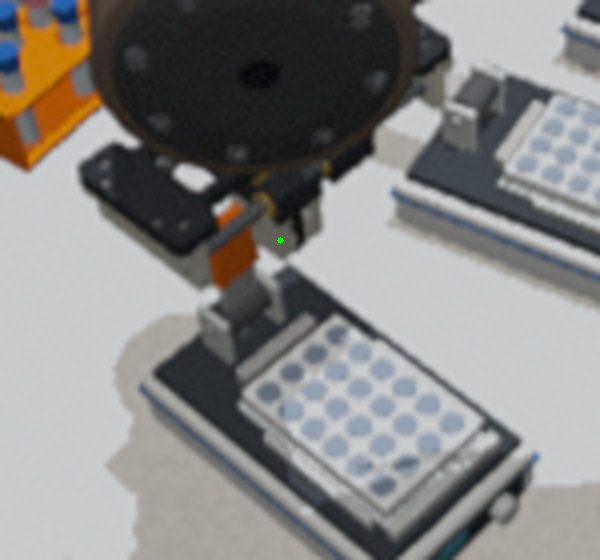

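Both crops show the gripper standing over the plate end, short of the lever, with its end plates outboard. I'll check how low the end plate hangs before going down.

Run:
```python
from h import *
A=pickle.load(open('pics/scene1.pkl','rb'));B=pickle.load(open('pics/side1.pkl','rb'))
a=lambda x,y:(A,284-70+x/4-.375,233-60+y/4-.375); b=lambda x,y:(B,222-70+x/4-.375,204-60+y/4-.375)
print('endplate +x bottom',tri([a(320,303),b(85,187)]).round(4))
print('endplate +x top',tri([a(335,250),b(83,160)]).round(4))
print('-x bottom',tri([a(498,205),b(208,285)]).round(4))
print('finger bottom', tri([a(290,268),b(290,255)]).round(4))
for X in [(.458,.233,.1975),(.458+.0095,.233+.02,.1975),(.458-.0095,.233+.02,.1975),(.458+.039,.233+.0965,.2635)]:
    print(X,(np.array(proj(A,X))-[214,173])*4,(np.array(proj(B,X))-[152,144])*4)
```

```text
endplate +x bottom [0.5078 0.319  0.2786]
endplate +x top [0.5024 0.3194 0.3027]
-x bottom [0.4217 0.3181 0.2719]
finger bottom [0.4563 0.2335 0.1852]
(0.458, 0.233, 0.1975) [282.17284268 243.84176282] [283.33238867 240.57564439]
(0.4675, 0.253, 0.1975) [291.37762454 282.54667431] [245.96248302 254.36299202]
(0.4485, 0.253, 0.1975) [328.73163575 263.24244148] [271.44697777 270.97801634]
(0.497, 0.3295, 0.2635) [351.17456725 323.61824381] [ 84.52090585 236.26489081]
```

The body hangs about 75 mm above the TCP, as specified, so it clears the 0.185 lever at TCP z 0.142. Going down.

Call:
move_arm(increments=[[[0,0,-18],0],[[0,0,-18],0],[[0,0,-18],0],[[0,0,-4],0],[[8,0,0],0],[[8,-1,0],0],[[8,0,0],0],[[0,0,0],0]])

```text
clock: 4.25
tool_pos: [0.4878, 0.2345, 0.1456]
orientation: [178.7, 0.2, 176.4]
force: [0.6, -0.2, -0.6]
opening: 0.0002
```

Call:
move_arm(increments=[[[8,-2,-1],0],[[10,-2,-1],0],[[10,-2,-1],0],[[10,-1,-1],0],[[10,-1,-1],0],[[10,-1,-1],0],[[10,-1,0],0],[[10,0,0],0]])

```text
clock: 5.05
tool_pos: [0.5668, 0.2237, 0.1379]
orientation: [178.7, -0.3, 176.3]
force: [-0.7, -0.6, 1.0]
opening: 0.0005
```

Call:
move_arm(increments=[[[8,0,0],0],[[8,0,0],0],[[0,0,0],0],[[0,0,0],0],[[0,0,25],0],[[-5,0,25],0],[[-10,0,25],0],[[-10,0,25],0]])

```text
clock: 5.85
tool_pos: [0.5586, 0.2219, 0.2363]
orientation: [178.9, -0.6, 176.2]
force: [-0.0, 0.9, 0.3]
opening: 0.0003
```

Call:
move_arm(increments=[[[-10,-25,20],0],[[-10,-40,10],0],[[0,-40,0],0],[[0,-40,0],0],[[0,-40,0],0],[[0,-40,0],0],[[0,-20,0],0],[[0,0,0],0]])

```text
clock: 6.65
tool_pos: [0.5341, -0.0286, 0.2753]
orientation: [178.6, 0.1, 176.7]
force: [-0.4, 1.3, 0.4]
opening: 0.0006
```

Run:
```python
from h import *
from plant import ctrl
for n in ['scene','side']:
    s=save(n,'pics/%s2'%n,ctrl)
    x0,y0={'scene':(200,220),'side':(160,170)}[n]
    cv2.imwrite('pics/e_%s.png'%n,cv2.resize(s['color'][y0:y0+140,x0:x0+180,::-1],None,fx=4,fy=4,interpolation=cv2.INTER_CUBIC))
print(ctrl.get_obs()['clock'])
```

```text
6.75
```

View pics/e_scene.png

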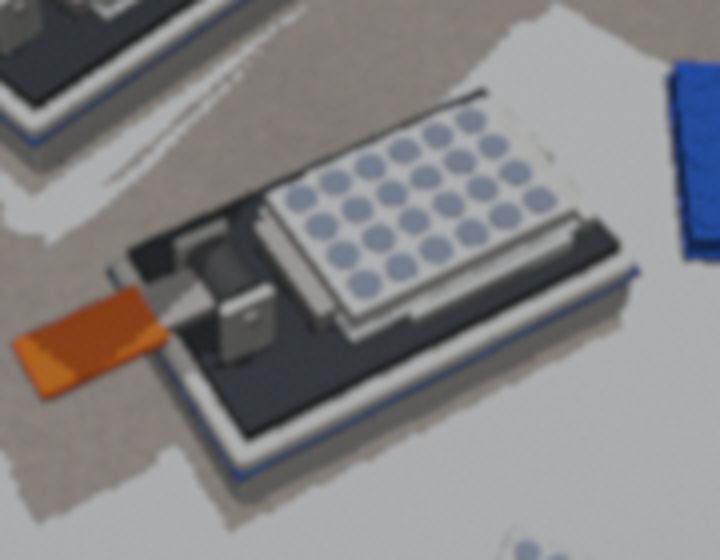

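View pics/e_side.png

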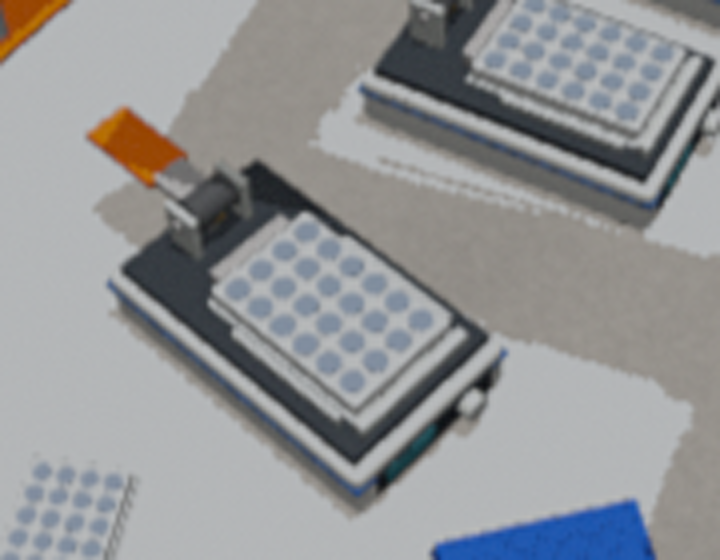

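View pics/side2.png

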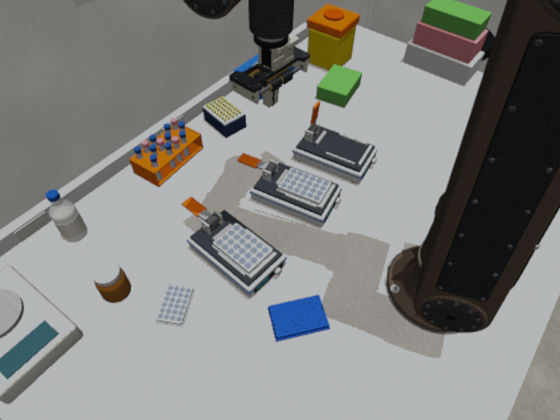

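View pics/scene2.png

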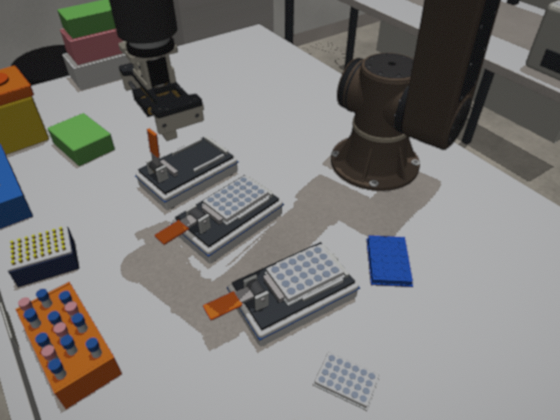

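Both views show lever_a down, pointing away from the plate (scene 222,305; side 195,206). Lever_b is still up (153,143), and the plate lies between its lips. One numeric check of lever height and plate flatness, then I hand in.

Run:
```python
from h import *
A=pickle.load(open('pics/scene2.pkl','rb'));B=pickle.load(open('pics/side2.pkl','rb'))
a=lambda x,y:(A,200+x/4-.375,220+y/4-.375); b=lambda x,y:(B,160+x/4-.375,170+y/4-.375)
for n,w,v in [('tip -y',(14,343),(125,108)),('tip +y',(45,398),(88,136)),('root -y',(137,287),(187,158)),('root+y',(165,342),(152,186)),
 ('w1',(301,198),(308,230)),('w2',(471,121),(421,319)),('w3',(540,200),(352,382)),('w4',(366,284),(236,290))]: print(n,tri([a(*w),b(*v)]).round(4))
print('b top',tri([(A,151,131),(B,316,103)]).round(4))
```

```text
tip -y [0.6108 0.2042 0.0848]
tip +y [0.613  0.2355 0.084 ]
root -y [0.5512 0.2089 0.0841]
root+y [0.5549 0.2377 0.0802]
w1 [0.4579 0.2012 0.0754]
w2 [0.3615 0.209  0.0752]
w3 [0.3655 0.2673 0.0754]
w4 [0.4623 0.261  0.0762]
b top [ 0.5108 -0.206   0.1811]
```

The lever is level (z 0.080–0.085, tip 95 mm from the hinge), the plate is flat at z 0.075–0.076, and lever_b is unmoved. The robot is clear of everything, so I'm handing in.

Run:
```python
from plant import ctrl
print(ctrl.close_job())
```

```text
the job is handed in; nothing more can be done
None
```

The lever on the shaker with the loose plate is now fully closed, and I handed the job in at about 6.8 s. I pushed it over its high point with the shut fingers coming from the plate side; it snapped down by itself and I drew the arm well clear.

The last two-view checks, made just before handing in:
- **Lever closed:** it lies level, with paddle corners at z 80–85 mm and the tip about 95 mm from the hinge, pointing away from the plate.
- **Plate seated:** the four corner wells lie flat at 75–76 mm. The plate moved only 1–2 mm towards the robot at most, about the accuracy of the measurement.
- **Other shakers:** the empty shaker's lever looks still upright in both views, and the third shaker's lever still looks closed.
- **Forces:** the wrist force read about 1 N or less at the end of every move call; peaks within a call were not recorded.

No check failed. The two cameras differed by about 2–4 mm in y, which is close to the stated calibration error.

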